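Find the concealed push-catch and open the spares box

ROBOT

A 6-joint arm with a two-finger parallel gripper is mounted at the origin on the work surface; the furniture and walls round the work are solid. World frame = base frame: x ahead of the robot, y to its left, z up, the work surface at z = 0. Lengths are in m, angles in rad, forces in N, time in s.
With the tool pointing down it reaches from about 0.35 to 0.975 m from the base axis. Payload 4.9 kg.
Tool frame: the origin (TCP) lies at the very end of the fingers, on their centre line; the grasp point (between the pads) lies 19 mm behind it (pinch_z is the distance from the TCP to the grasp point, in m); z points along the fingers, y is the line along which they close (so a half turn about z gives the same grasp; the last joint's range is limited). The gripper opens to 85 mm and grips with 20 to 120 N. Pads are 22 mm wide; open, the fingers measure 114 mm over their backs; the gripper's body (76 mm by 85 mm) begins 54 mm behind the grasp point. The pads swing forward as they close: fully open they stand 13 mm farther back than shut.
Start: joints at [1.185, 0.053, 1.613, -0, 1.476, -0.119], TCP at [0.165, 0.603, 0.231] pointing down, gripper open.
Joint ranges: [-3.01, 3.01], [-1.01, 2.22], [0.06, 2.58], [-1.02, 4.17], [0.09, 2.62], [-3.14, 3.14]. Speed limits (rad/s): [2.57, 2.57, 3.14, 3.14, 3.14, 3.14].

INTERFACE

Orientations are given as a unit quaternion [w, x, y, z].
In Python, from plant import * gives the robot as it stands. The module is installed in compiled form; this text tells all that it offers.
- The arm moves only by the tool play_rows, never from a script. Its arguments are lists of equal length, an entry for each row: "linear": the shift along the world's x, y, z in m, a list of three; "turn": the turn about the world's z in degrees. A call has 1 to 8 rows; each row shifts and turns the commanded pose from where the row before left it; what a row does not reach is not made up. A row lasts 1/8 s, in which the tool goes at most 62.5 mm and 10.7 degrees, less where a joint would pass 70% of its speed; a pose out of reach is approached as far as the arm can. A call is refused whole if a number of a shift passes 0.0625 or a number of a turn 10.7, either way. A call with a gripper value outside its range is refused whole. "hand" is the finger opening in m, from 0 to 0.0854, set as the call begins (left out, the last holds). The fingers move at their own pace and stop on an object; the grip force is fixed at half the most. Time passes only in rows, so rows that do not move let the fingers close. It gives the time, the measured TCP pose, the force, the opening and the grip force at its end, in the units of the state.
- state(): the state, without advancing time (a new reading comes with each control period).
- grab_frame(name): name is "side" or "top" or "wrist"; returns the picture (400x640x3 uint8, red, green, blue); there is no depth.
- camera_info(name): a dict with "camera_matrix" (3x3 intrinsics, pixels), "distortion" ([k1, k2, p1, p2, k3] as OpenCV has them; the pictures are not rectified), "origin" and "attitude" of the camera in the world; the wrist camera has in their place "mount" (4x4, takes a point from camera to tool coordinates, whose origin is the TCP and whose axes are the flange's). Camera axes: x right, y down, z forward; pixel columns grow to the right and rows downward; lengths in m; the calibration is good to about 2 mm. A picture is of the moment at which its call begins: read the wrist's pose just before it. camera_info takes no time and is no camera call.
- job_done(): hands the job in; it is judged then, once.
Trained networks look in the newest picture that a camera, given by its name, has taken for a name from the list of things; names that differ only in an ending like _2 or _b are one class to them, and where a whole thing is asked for, a point or a joint stands for the part that bears it (a point fixed in the world has none). Each returns a list of dicts, best first, with "p" (0 to 1); they miss things now and then, are a little off and sometimes report something else, mostly with a low value. They report only what shows in the picture. A call takes as long as a camera call.
- trace(camera, thing): "region" (400x640 bool, what is visible of it) and "location" ([column, row] in pixels, amid what is visible of it).
The state is a dict: "time": time; "joint_pos": joint angles; "joint_vel": joint speeds; "joint_efforts": joint torques, N m; "tool_pos": TCP position; "tool_rot": TCP orientation; "contact_force": force on the tool from outside, world axes, zero at the start; "ft_torque": the same for the moment, N m; "gripper_width": opening from 0.0 (shut) to 1.0 (fully open); "grasp_force": force on a finger pad.
Only numpy, scipy, OpenCV 4.12 (cv2) and the standard library are available. Lean on these libraries where they do the work, as an engineer would, in place of code of your own. Each camera call takes 0.05 s, during which the arm holds its last target. There are 200 camera calls.

TASK

Open the plywood spares box on the saw table. One of the four round plugs along its front is a concealed push-catch and the others are glued fast, all looking alike: feel with the fingertips for the one that gives and press it fully home, so that the lid springs ajar. Then push the lid back with the fingers until it rests open past upright, leaving the other things lying on the table where they are.

Things in the scene. Friction and masses are not known exactly. Their poses are not given: they have to be found in the camera images.
- spares_box: Plywood box fixed to the table, 160 mm deep (its x), 270 wide (y), 45 high; origin at the centre of its underside, z up, x away from the robot, turned up to 0.28 rad about z. Along the front of its flat top is a row of four round holes (box x -45 mm), 50 mm across, 62 mm apart. The lid lies behind them, mid-width (x -9 to +69 mm, y -64 to +64 mm), flush with the top when shut.
- hole_1 (a point): Centre of the first hole (box y +93 mm, leftmost seen from the robot), level with the flat top; axes as the box. Each hole is filled by a round plywood plug 47 mm across, its face 1.5 mm below the flat top. Three plugs are rigid; the fourth, in any of the four holes, is the catch.
- hole_2 (a point): Centre of the second hole (box y = +31 mm), level with the flat top
- hole_3 (a point): Centre of the third hole (box y = -31 mm), level with the flat top
- hole_4 (a point): Centre of the fourth hole (box y = -93 mm, rightmost), level with the flat top
- catch (a joint): Travel of the catch plug, m: 0 = out, 0.007 = fully home. It goes straight down at about 4 to 10 N of push, swings the lid up in proportion as it goes in (0.95 rad when home), and stays in by friction when let go. Pressing the ajar lid down again pushes it back out.
- lid_edge (a point): Middle of the lid's free front edge, on its upper face; z is the lid's outward normal (up when shut), x points to the hinge. Lid 78 mm from edge to hinge, 128 wide, 5 thick, about 30 g, with no handle.
- sanding_block: Loose wooden sanding block 60x110x32 mm near the box, to be left alone; origin at the centre of its underside
- pliers: Loose red-handled pliers 56x176x13 mm near the box, to be left alone; origin at the centre of its underside
- offcut_b: Loose wood offcut 45x85x18 mm near the box, to be left alone; origin at the centre of its underside
- lid_hinge (a point): Middle of the lid's hinge line (box x +69 mm, 1 mm below the flat top), which runs along the box's y; axes as the box. With the catch home the lid stands ajar at 0.95 rad, its edge about 63 mm above the flat top, and swings freely on away from the robot to a stop at 1.8 rad. Let go short of upright it falls back to ajar; past upright it falls on against the stop and stays.

How it is judged:
On the way, in this order (a step that is already met when the one before it is completed fails the run):
1. the catch plug is pressed home and the lid stands ajar (value of joint catch above 0.0055 m and angle between lid_edge's own z axis and vertical above 0.7 rad), for 0.2 s.
2. the lid is pushed open past upright (angle between lid_edge's own z axis and vertical above 1.65 rad), for 0.2 s.
At the end, for the whole second after the job is handed in: The catch is still in (over 5 of its 7 mm), the lid rests open past upright (its face tilted over 1.65 rad from level), and the sanding block, pliers and offcut lie within 20 mm of where they were (value of joint catch above 0.005 m and angle between lid_edge's own z axis and vertical above 1.65 rad and distance of each of sanding_block, pliers, offcut_b from where it was at the start of the episode below 0.02 m); the robot touches nothing.
It fails at once if the lid is prised up with the catch not pressed (angle between lid_edge's own z axis and vertical above 0.5 rad and value of joint catch below 0.0015 m).
It fails at once if a loose thing on the table is shifted over 20 mm, lifted or carried (distance of any of sanding_block, pliers, offcut_b from where it was at the start of the episode above 0.02 m).
It also fails if it takes over 45 s, if anything falls off the work surface, if the arm or the gripper's body presses on something with over 40 N, if the wrist force passes 120 N, or if a joint passes its speed limit or range.

## Working session

There is one attempt and no reset: what is moved stays moved. The work goes in short steps, Python scripts to look and compute and a tool call to move; the robot and the scene stay as the last step left them, time stands still between calls to the robot, and variables do not carry over. Pictures are saved under pics/ and viewed, at most 10 in all, crops included, and the job is handed in when it is done.

Besides the shell and the picture viewer there is one more tool, called after ">>>" as a command line: name --pt "numbers of a row" for each row, then --argument value for the rest. play_rows: Moves the arm, as the interface text tells. Its arguments: {"type":"object","properties":{"linear":{"type":"array","items":{"type":"array","items":{"type":"number"}}},"turn":{"type":"array","items":{"type":"number"}},"hand":{"type":"number"}},"required":["linear","turn"]}

```bash
mkdir -p pics; cat > h.py <<'E'
from plant import *
import numpy as np, cv2
from scipy.spatial.transform import Rotation as R
def rot(a):
    a=np.array(a,float)
    return a if a.shape==(3,3) else R.from_quat(a,scalar_first=True).as_matrix()
def cam(n):
    c=camera_info(n); return np.array(c["camera_matrix"]),np.array(c["distortion"]),np.array(c["origin"]),rot(c["attitude"])
def back(n,px,z):
    K,d,o,A=cam(n)
    u=cv2.undistortPoints(np.array(px,float).reshape(-1,1,2),K,d)[:,0]
    r=np.c_[u,np.ones(len(u))]@A.T
    return o+r*((z-o[2])/r[:,2])[:,None]
def proj(n,P):
    K,d,o,A=cam(n)
    return cv2.projectPoints((np.array(P,float)-o)@A,np.zeros(3),np.zeros(3),K,d)[0][:,0]
E
python3 - <<'E'
from h import *
s=state(); print(s)
for n in("top","side"):
    f=grab_frame(n); cv2.imwrite(f"pics/{n}0.png",f[:,:,::-1])
    print(n,camera_info(n))
    for t in("spares_box","lid_edge","sanding_block","pliers","offcut_b"):
        for r in trace(n,t)[:2]:
            print(n,t,r["p"],r["location"],cv2.minAreaRect(np.argwhere(r["region"])[:,::-1].astype(np.float32)))
print(state()["time"])
E
```

```text
{'time': 0.0, 'joint_pos': array([ 1.18502398e+00,  5.33722506e-02,  1.61429841e+00, -1.83310427e-06,
        1.47603107e+00, -1.19006418e-01]), 'joint_vel': array([ 0.00216935, -0.00129243, -0.00086542,  0.00027381, -0.00025712,
        0.00113468]), 'joint_efforts': array([ 2.29700081e-04, -3.93697250e+01, -3.70170879e+01, -1.33702706e-04,
        7.11031607e-03, -4.51980341e-06]), 'tool_pos': array([0.16452202, 0.60230036, 0.23005086]), 'tool_rot': array([-2.62453869e-04,  1.32987653e-01,  9.91117133e-01, -1.02135580e-03]), 'contact_force': array([0.41258461, 0.21885968, 1.02601749]), 'ft_torque': array([ 0.01004201,  0.07076257, -0.02967667]), 'grasp_force': 0.0, 'gripper_width': 0.9992879975149905}
top {'camera_matrix': array([[432.56435369,   0.        , 325.0086206 ],
       [  0.        , 432.56435369, 194.31850178],
       [  0.        ,   0.        ,   1.        ]]), 'distortion': array([-0.0548132,  0.       ,  0.       ,  0.       ,  0.       ]), 'origin': array([0.3170945 , 0.09952861, 1.02748166]), 'attitude': array([ 0.06965501, -0.70156183,  0.70618704, -0.06526136])}
[... 963 characters left out ...]
90422216,  0.51601812]), 'attitude': array([-0.54242841,  0.81934071, -0.16006995,  0.0939672 ])}
side spares_box 0.78 [331.9, 208.5] ((326.2294006347656, 209.98782348632812), (98.20068359375, 51.49004364013672), 30.65066909790039)
side lid_edge 0.75 [333.8, 198.9] ((335.1416015625, 197.58653259277344), (39.15615463256836, 18.298154830932617), 31.429563522338867)
side sanding_block 0.66 [273.4, 231.8] ((271.5, 231.99998474121094), (44.09865951538086, 26.6256103515625), 33.690067291259766)
side pliers 0.55 [360.2, 260.2] ((360.5, 264.0), (39.0, 18.0), 0.0)
side offcut_b 0.61 [277.9, 185.4] ((278.3000183105469, 185.10000610351562), (22.76839828491211, 10.75174331665039), 18.43494987487793)
0.6
```

```bash
python3 - <<'E'
from h import *
f=cv2.imread("pics/top0.png"); g=cv2.imread("pics/side0.png")
cv2.imwrite("pics/c.png",cv2.resize(f[125:285,180:480],None,fx=2.6,fy=2.6,interpolation=cv2.INTER_CUBIC))
cv2.imwrite("pics/d.png",cv2.resize(g[130:320,220:420],None,fx=3,fy=3,interpolation=cv2.INTER_CUBIC))
for n,l in(("top",(300,168.9)),("side",(333.8,198.9))): print(back(n,[l],.045))
b=back("top",cv2.boxPoints(((298.084,165.279),(33.46,54.74),82.648)),.045);print(b,b.mean(0))
E
```

```text
[[0.56823254 0.16330201 0.045     ]]
[[0.56854152 0.15213713 0.045     ]]
[[0.60955923 0.23734853 0.045     ]
 [0.62567762 0.10893871 0.045     ]
 [0.54499243 0.09936769 0.045     ]
 [0.52924937 0.22578493 0.045     ]] [0.57736966 0.16785996 0.045     ]
```

View pics/c.png

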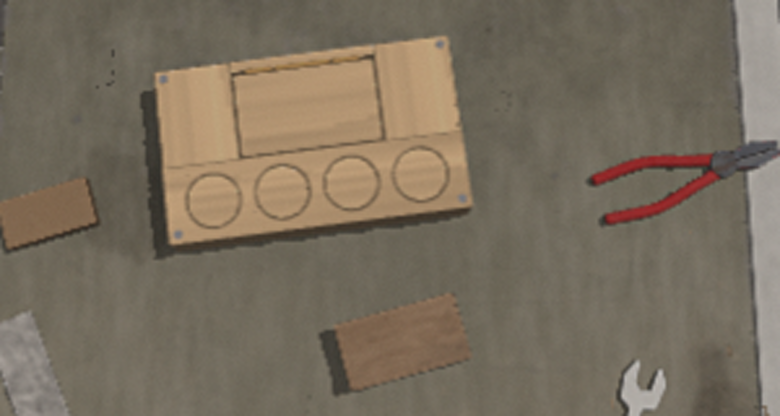

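View pics/d.png

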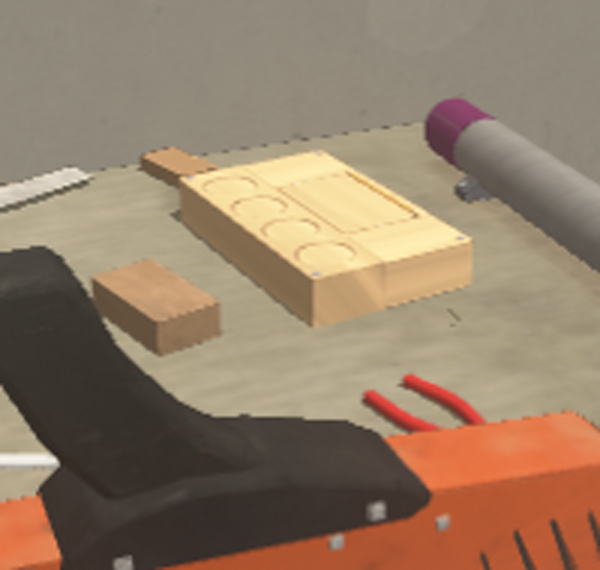

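The top crop shows the box with its four holes at crop pixels (213,200), (283,191), (351,183) and (420,174). The lid spans (232,62) to (383,140). The sanding block is in front, the offcut left and the pliers right. In the side crop the box sits on the table, with a hose behind it.

```bash
python3 - <<'E'
from h import *
from scipy.optimize import least_squares
px=np.array([[213,200],[283,191],[351,183],[420,174],[156,74],[449,38],[470,210],[170,244]])/2.6+[180,125]
B=np.array([[-45,93],[-45,31],[-45,-31],[-45,-93],[80,135],[80,-135],[-80,-135],[-80,135]])/1000
sp=np.array([[229,187],[260,209],[291,229],[325,252],[325,152],[472,238],[314,278],[182,180]])/3+[220,130]
def W(p): 
    c,s=np.cos(p[2]),np.sin(p[2]); return np.c_[B@np.array([[c,s],[-s,c]])+p[:2],np.full(8,p[3] if len(p)>3 else .045)]
for nm,f,x0 in(("top",lambda p:(proj("top",W(p))-px).ravel(),[.53,.16,-.1]),("side",lambda p:(proj("side",W(p))-sp).ravel(),[.53,.16,-.1]),
 ("both",lambda p:np.r_[(proj("top",W(p))-px).ravel(),(proj("side",W(p))-sp).ravel()],[.53,.16,.1,.045])):
    r=least_squares(f,x0); print(nm,r.x.round(4),np.sqrt(np.mean(r.fun**2)).round(2)); print(W(r.x)[:4].round(4).tolist())
s=state(); print(rot(s["tool_rot"]).round(3).tolist())
for t,p,z in(("block",(334,256),.032),("pliers",(444,191),.01),("off",(198,207),.018)): print(t,back("top",[p],z).round(3))
E
```

```text
top [0.5452 0.1638 0.1123] 0.48
[[0.4901, 0.2512, 0.045], [0.4971, 0.1896, 0.045], [0.504, 0.128, 0.045], [0.511, 0.0664, 0.045]]
side [0.5485 0.159  0.1123] 0.64
[[0.4934, 0.2464, 0.045], [0.5003, 0.1848, 0.045], [0.5073, 0.1232, 0.045], [0.5142, 0.0616, 0.045]]
both [0.5476 0.1636 0.1136 0.0424] 0.81
[[0.4924, 0.2509, 0.0424], [0.4994, 0.1893, 0.0424], [0.5064, 0.1277, 0.0424], [0.5135, 0.0661, 0.0424]]
[[-0.965, 0.264, -0.0], [0.264, 0.965, 0.0], [0.0, -0.0, -1.0]]
block [[0.366 0.085 0.032]]
pliers [[ 0.52  -0.181  0.01 ]]
off [[0.484 0.408 0.018]]
```

View pics/side0.png

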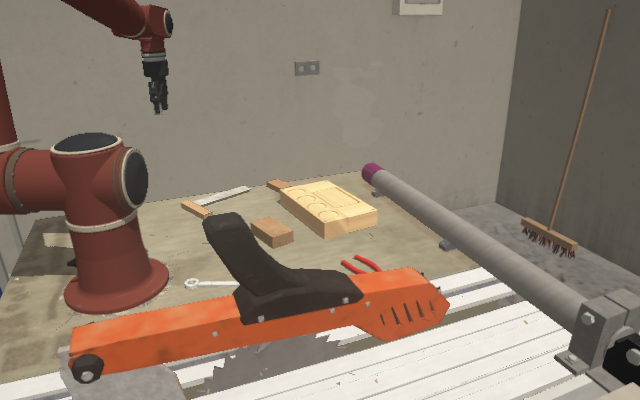

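View pics/top0.png

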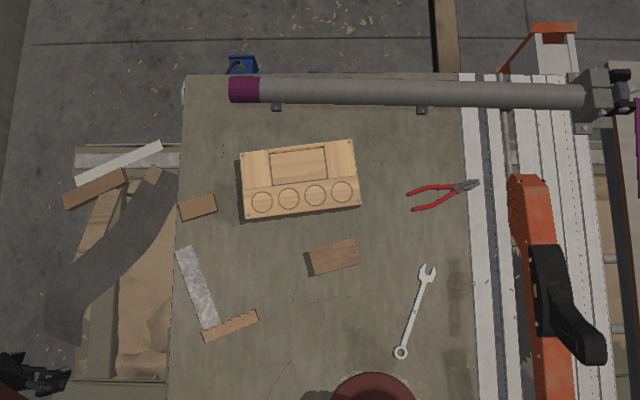

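The full views show the way to the box is clear. The pipe behind it lies at about row 90 in the top picture and the saw is off to the right.

>>> play_rows --pt "0.041 -0.044 -0.01" --pt "0.041 -0.044 -0.015" --pt "0.041 -0.044 -0.015" --pt "0.041 -0.044 -0.015" --pt "0.041 -0.044 -0.015" --pt "0.041 -0.044 -0.015" --pt "0.041 -0.044 -0.025" --pt "0.041 -0.044 -0.025" --turn '[2.7, 2.7, 2.7, 2.7, 2.7, 2.7, 2.7, 2.7]' --hand 0

```text
time: 1.6
tool_pos: [0.491, 0.253, 0.0983]
tool_rot: [0.001, -0.056, 0.998, 0.0]
contact_force: [1.1, 0.7, -0.2]
gripper_width: 0.0
grasp_force: 0.0
```

>>> play_rows --pt "0 0 -0.02" --pt "0 0 -0.01" --pt "0 0 -0.01" --pt "0 0 0" --pt "0 0 0" --turn '[0, 0, 0, 0, 0]'

```text
time: 2.22
tool_pos: [0.4895, 0.2553, 0.0591]
tool_rot: [0.001, -0.056, 0.998, 0.0]
contact_force: [-0.3, 0.5, -0.1]
gripper_width: -0.001
grasp_force: 0.0
```

>>> play_rows --pt "0.002 -0.005 -0.005" --pt "0 0 -0.004" --pt "0 0 -0.002" --pt "0 0 0" --pt "0 0 -0.001" --pt "0 0 0" --turn '[0, 0, 0, 0, 0, 0]'

```text
time: 2.98
tool_pos: [0.4915, 0.2494, 0.0463]
tool_rot: [0.0, -0.055, 0.998, 0.0]
contact_force: [-0.0, 0.3, -0.6]
gripper_width: 0.003
grasp_force: 0.0
```

```bash
python3 - <<'E'
from h import *
cv2.imwrite("pics/w1.png",grab_frame("wrist")[:,:,::-1])
E
```

```text
(no output)
```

View pics/w1.png

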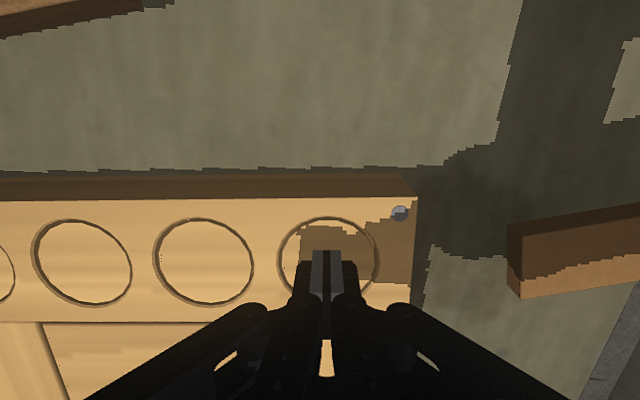

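The wrist view shows the fingertips over hole 1 (centre about (328,262)), centred and aligned with the box. Now I press.

>>> play_rows --pt "0 0 -0.001" --pt "0 0 -0.001" --pt "0 0 -0.001" --pt "0 0 -0.001" --pt "0 0 0" --turn '[0, 0, 0, 0, 0]'

```text
time: 3.65
tool_pos: [0.4915, 0.2495, 0.0435]
tool_rot: [-0.0, -0.055, 0.998, -0.0]
contact_force: [-4.0, -2.3, 8.6]
gripper_width: 0.0
grasp_force: 4.0
```

>>> play_rows --pt "0 0 -0.001" --pt "0 0 -0.001" --pt "0 0 0" --turn '[0, 0, 0]'

```text
time: 4.03
tool_pos: [0.4915, 0.2495, 0.0435]
tool_rot: [-0.001, -0.055, 0.998, -0.0]
contact_force: [-9.1, -4.6, 19.9]
gripper_width: -0.004
grasp_force: 9.8
```

Hole 1 is rigid: 20 N with no give. On to hole 2.

>>> play_rows --pt "0 0 0.018" --pt "0.0035 -0.031 0" --pt "0.0035 -0.0305 0" --pt "0 0 -0.01" --pt "0 0 -0.004" --pt "0 0 -0.002" --pt "0 0 -0.002" --pt "0 0 0" --turn '[0, 0, 0, 0, 0, 0, 0, 0]'

```text
time: 5.03
tool_pos: [0.4981, 0.1883, 0.0435]
tool_rot: [-0.002, -0.056, 0.998, -0.001]
contact_force: [-12.3, -6.3, 24.2]
gripper_width: 0.0
grasp_force: 11.5
```

Hole 2 is rigid too.

>>> play_rows --pt "0 0 0.018" --pt "0.0035 -0.031 0" --pt "0.0035 -0.0305 0" --pt "0 0 -0.01" --pt "0 0 -0.004" --pt "0 0 -0.002" --pt "0 0 -0.001" --pt "0 0 0" --turn '[0, 0, 0, 0, 0, 0, 0, 0]'

```text
time: 6.02
tool_pos: [0.5055, 0.1269, 0.0412]
tool_rot: [0.0, -0.055, 0.998, 0.0]
contact_force: [-1.0, -0.1, 0.0]
gripper_width: -0.003
grasp_force: 0.0
```

Hole 3 gave way, to 2.3 mm below the plug face, so it is the catch. I'll press it home.

>>> play_rows --pt "0 0 -0.002" --pt "0 0 -0.002" --pt "0 0 -0.002" --pt "0 0 -0.001" --pt "0 0 -0.001" --pt "0 0 0" --pt "0 0 0" --turn '[0, 0, 0, 0, 0, 0, 0]'

```text
time: 6.9
tool_pos: [0.5058, 0.1268, 0.0365]
tool_rot: [-0.001, -0.055, 0.998, 0.0]
contact_force: [-10.9, 1.3, 23.2]
gripper_width: 0.003
grasp_force: 11.3
```

>>> play_rows --pt "0 0 0.005" --pt "0 0 0.02" --pt "0 0 0.02" --pt "-0.002 0.015 0" --pt "-0.0015 0.015 0" --pt "0 0 0" --turn '[0, 0, 0, 0, 0, 0]'

```text
time: 7.65
tool_pos: [0.5008, 0.1576, 0.0769]
tool_rot: [-0.001, -0.056, 0.998, -0.0]
contact_force: [0.9, -1.0, 0.2]
gripper_width: -0.001
grasp_force: 0.0
```

```bash
python3 - <<'E'
from h import *
g=grab_frame("side")[130:320,220:420,::-1]
cv2.imwrite("pics/s2.png",cv2.resize(g,None,fx=3,fy=3,interpolation=cv2.INTER_CUBIC))
E
```

```text
(no output)
```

View pics/s2.png

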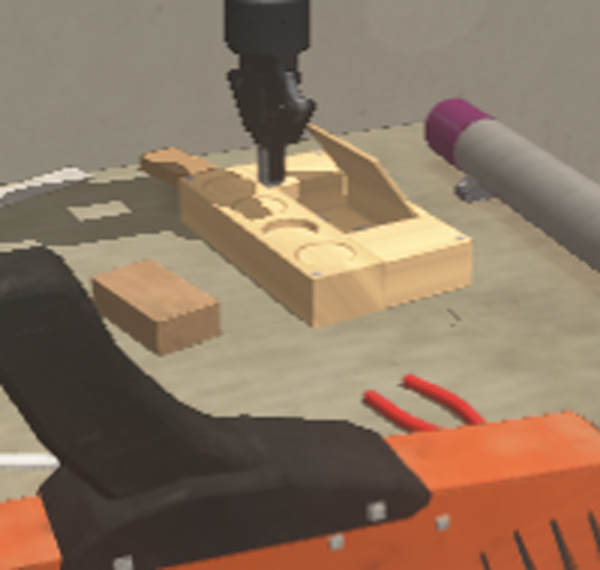

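The side view shows the lid ajar, with the fingers standing in front of it at crop (270,170). I'll push back along the box's x.

>>> play_rows --pt "0.02 0.0023 0" --pt "0.02 0.0023 0" --pt "0.015 0.0017 0" --pt "0.015 0.0017 0" --pt "0.015 0.0017 0" --pt "0.012 0.0014 0" --pt "0.012 0.0014 0" --pt "0.008 0.0009 0" --turn '[0, 0, 0, 0, 0, 0, 0, 0]'

```text
time: 8.7
tool_pos: [0.6174, 0.1697, 0.0781]
tool_rot: [-0.003, -0.055, 0.998, -0.0]
contact_force: [-13.1, -0.9, 10.1]
gripper_width: -0.0
grasp_force: 8.3
```

>>> play_rows --pt "0 0 0" --pt "0 0 0" --pt "0 0 0" --turn '[0, 0, 0]'

```text
time: 9.07
tool_pos: [0.6165, 0.1696, 0.0783]
tool_rot: [-0.004, -0.055, 0.998, -0.0]
contact_force: [-10.6, -2.3, 10.8]
gripper_width: -0.002
grasp_force: 6.9
```

```bash
python3 - <<'E'
from h import *
g=grab_frame("side")[130:320,220:420,::-1]
cv2.imwrite("pics/s3.png",cv2.resize(g,None,fx=3,fy=3,interpolation=cv2.INTER_CUBIC))
E
```

```text
(no output)
```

View pics/s3.png

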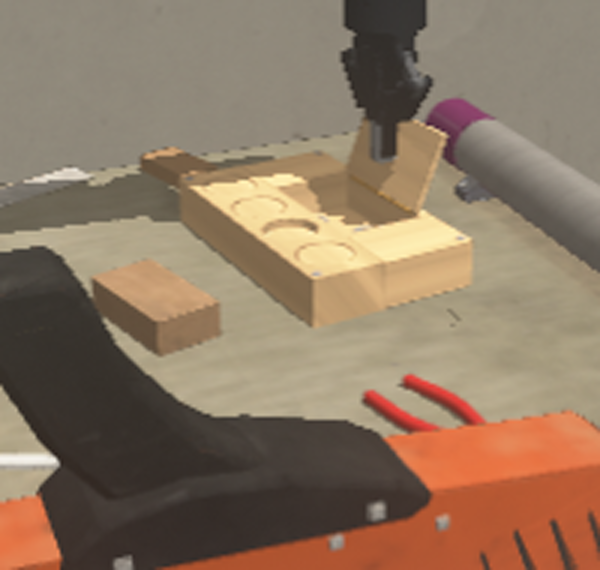

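The lid is back against its stop, leaning at crop (400,160), with the fingers pressing it lightly. I'll back off and look again.

>>> play_rows --pt "-0.01 -0.001 0" --pt "-0.02 -0.002 0" --pt "-0.04 -0.004 0.01" --pt "-0.05 -0.005 0.03" --pt "0 0 0.05" --pt "0 0 0.03" --pt "0 0 0" --pt "0 0 0" --turn '[0, 0, 0, 0, 0, 0, 0, 0]'

```text
time: 10.12
tool_pos: [0.4983, 0.1577, 0.1966]
tool_rot: [-0.001, -0.055, 0.998, -0.0]
contact_force: [-0.8, -0.1, -1.1]
gripper_width: -0.004
grasp_force: 0.0
```

```bash
python3 - <<'E'
from h import *
g=grab_frame("side")[130:320,220:420,::-1]
cv2.imwrite("pics/s4.png",cv2.resize(g,None,fx=3,fy=3,interpolation=cv2.INTER_CUBIC))
E
```

```text
(no output)
```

View pics/s4.png

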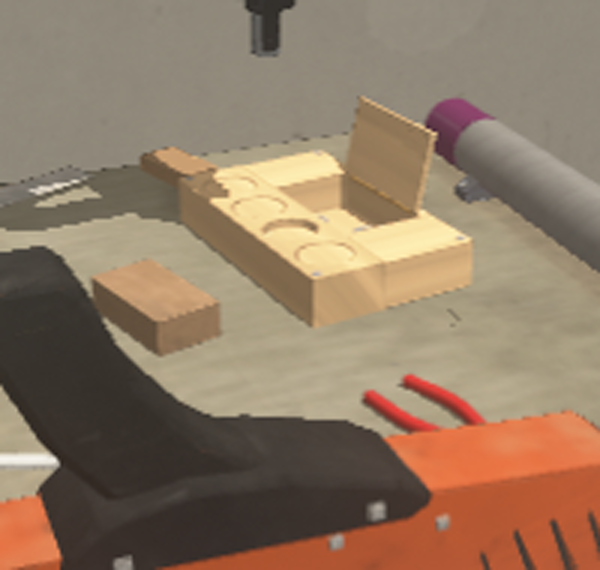

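The loose things haven't moved and the fingers are clear. The lid stands near upright, with its top edge from (362,98) to (437,133), so I'll check its angle.

```bash
python3 - <<'E'
from h import *
c,s=np.cos(.113),np.sin(.113)
for cx,cy in((.5476,.1636),(.5485,.159)):
  for th in(1.4,1.5,1.6,1.7,1.8):
    P=[]
    for y in(.064,-.064):
        for r in (0,.078):
            x=.069-r*np.cos(th); P.append([cx+c*x-s*y,cy+s*x+c*y,.044+r*np.sin(th)])
    print(th,((proj("side",P)-[220,130])*3).round().tolist())
g=grab_frame("side")[130:320,220:420,::-1]; o=cv2.imread("pics/s4.png")
print(np.abs(cv2.resize(g,None,fx=3,fy=3,interpolation=cv2.INTER_CUBIC).astype(int)-o)[80:230,330:460].max(), state()["time"])
for r in trace("side","lid_edge")[:1]: print(r["p"],(np.array(r["location"])-[220,130])*3)
E
```

```text
1.4 [[346.0, 172.0], [333.0, 100.0], [416.0, 215.0], [405.0, 138.0]]
1.5 [[346.0, 172.0], [340.0, 98.0], [416.0, 215.0], [413.0, 135.0]]
1.6 [[346.0, 172.0], [347.0, 96.0], [416.0, 215.0], [420.0, 134.0]]
1.7 [[346.0, 172.0], [354.0, 95.0], [416.0, 215.0], [427.0, 133.0]]
1.8 [[346.0, 172.0], [361.0, 96.0], [416.0, 215.0], [435.0, 133.0]]
1.4 [[348.0, 174.0], [336.0, 101.0], [419.0, 217.0], [408.0, 139.0]]
1.5 [[348.0, 174.0], [343.0, 99.0], [419.0, 217.0], [416.0, 137.0]]
1.6 [[348.0, 174.0], [350.0, 97.0], [419.0, 217.0], [423.0, 135.0]]
1.7 [[348.0, 174.0], [357.0, 97.0], [419.0, 217.0], [431.0, 134.0]]
1.8 [[348.0, 174.0], [364.0, 97.0], [419.0, 217.0], [438.0, 134.0]]
2 10.225
0.73 [147.  302.4]
```

The lid matches 1.8 rad and isn't moving, so I'm handing in.

```bash
python3 -c "
from plant import *
print(job_done())"
```

```text
the job is handed in; nothing more can be done
None
```

The job is handed in, but no verdict came back: the catch was the plug in hole 3, pressed fully home, and the lid rests open at about 1.8 rad, with the sanding block, pliers and offcut unmoved as far as the side view shows.

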